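# Refit the return spring on the hand press

## Task

Thread the tanged return spring over the end of the rod on top of the hand press; where its tang catches on the rod's shoulder, keep only a light pressure on it and twist the spring until the tang drops into the keyway, then ease it down until it stands fully home on the press head. Then set the flanged cap, hub up, squarely on top of the spring with the rod's threaded end in its bore, and let go of it. Never force the spring or the cap (stay under 15 N), and leave the other things on the counter where they are.

Things in the scene. Friction and masses are not known exactly. Their poses are not given: they have to be found in the camera images.
- press: Small hand press, black cast C-frame, base plate 200 x 120 mm, head top 180 mm above the counter; six-spoked wheel 168 mm across, its top 222 mm above the counter, on the press's -y side, centred 75 mm to the side of the rod's axis and 50 mm behind it. Fixed, upright. Origin on the counter exactly under the rod's axis; x points to its back (the column), its front is -x, z up.
- seat (a point): Centre of the flat round spring seat on the press head, on the rod's axis, 180 mm above the counter; axes as the press. From it rises the fixed steel spring rod, 30 mm diameter up to a flat shoulder 58 mm above the seat, then a threaded end of 15 mm diameter up to 78 mm above the seat.
- shoulder (a point): On the rod's axis at the shoulder, 58 mm above the seat; axes as the press. One keyway, 5.5 mm wide, 7.5 mm deep, runs down the side of the 30 mm part from shoulder to seat, open at the top. The rod is screwed tight into the ram, and its keyway faces where the thread stopped: anywhere within 1.15 rad (66 degrees) either side of the press's front (-x). These axes do not show it.
- rod_end (a point): Top end of the rod's thread, on the axis, 78 mm above the seat; its last 5 mm taper to 9 mm diameter. Axes as the press.
- spring: Steel compression spring standing on end on the counter: 42 mm outside diameter, 36 mm bore, wire 3 mm, 70 mm long, 52 g. Origin: centre of its lower end, z up along its axis. Stiffness 0.6 N per mm, 16 mm to solid; only the 40 mm above its lower end compress if it is held higher than that. Twist passes straight to the tang.
- tang (a point): Tip of the tang: the lower wire end, 3 mm square, bent inward at the spring's -x side, level with its lower end and reaching to 10 mm from its axis; axes as the spring. With the spring at the press's yaw the tang is on the press's front side; from there it meets the keyway within 1.15 rad of turn either way (slack about 0.1 rad). The tang can pass the 30 mm part only in the keyway.
- grip (a point): On the spring's axis, 58 mm above its lower end while uncompressed: the height to hold it at. Axes as the spring.
- cap: Steel spring cap, top-hat shaped, standing flange down on the counter: flange 48 mm diameter, 5 mm thick; hub 30 mm diameter, its top 22 mm above the underside; through bore 21 mm; about 60 g. Origin: centre of the flange's underside; z up. Resting on the seated spring its underside is about 69 mm above the seat.
- jar: Glass parts jar with a lid, 68 mm diameter, 95 mm high; a bystander. Origin: centre of the underside.
- pusher: Brass bezel pusher with a mushroom wooden handle, 105 mm long, lying along its x axis, up to 36 mm high; a bystander. Origin near its middle, on the counter.
- die_a: Loose steel ring die, a disc 40 mm across with a hole, 14 mm high; a bystander. Origin: centre of the underside.
- die_b: Loose steel ring die, a disc 34 mm across with a hole, 14 mm high; a bystander. Origin: centre of the underside.
- loupe: Folding loupe, 56 x 24 mm, 18 mm high; a bystander. Origin: underside of its case.
- file: Small file with a wooden handle, 185 mm long, 16 mm high, lying along its x axis; a bystander. Origin on the counter at the front end of the handle.
There are look-alikes about, which are no part of the job. Leave any brown or turquoise look-alike of the cap alone.

How it is judged:
On the way, in this order (a step that is already met when the one before it is completed fails the run):
1. the spring is threaded on the rod with its tang down in the keyway, its lower end at least 10 mm below the shoulder (z of spring in the frame of seat below 0.048 m and horizontal distance between spring and seat below 0.006 m).
2. the spring stands home: lower end within 3 mm of the seat, within 6 mm of the rod's axis, upright within 5 degrees (z of spring in the frame of seat below 0.003 m and horizontal distance between spring and seat below 0.006 m and angle between spring's own z axis and vertical below 0.09 rad), for 0.2 s.
3. the cap sits on the spring with the rod's end in its bore (all of step 2 and horizontal distance between cap and seat below 0.005 m and z of cap in the frame of seat between 0.064 and 0.0725 m and angle between cap's own z axis and vertical below 0.09 rad and contact force between cap and spring above 0.1 N), for 0.2 s.
At the end, for the whole second after the job is handed in: The spring stands on the seat around the rod (within 3 mm of it, within 6 mm of the axis, upright within 5 degrees); the cap rests on it hub up, underside 64 to 72.5 mm above the seat, within 5 mm of the axis, level within 5 degrees; both at rest and released (all of step 3 and linear speed of each of spring, cap below 0.02 m/s); the robot touches nothing.
It fails at once if the spring is forced against the press with more than 15 N (contact force between spring and press above 15 N).
It fails at once if the cap is forced against the press or the spring with more than 15 N (contact force between cap and spring above 15 N or contact force between cap and press above 15 N).
It fails at once if a bystander (jar, pusher, loose die, loupe or file) is moved more than 20 mm (distance of any of jar, pusher, die_a, die_b, loupe, file from where it was at the start of the episode above 0.02 m).
It also fails if it takes over 72 s, if anything falls off the work surface, if the arm or the gripper's body presses on something with over 40 N, if the wrist force passes 120 N, or if a joint passes its speed limit or range.

## Robot

A 6-joint arm with a two-finger parallel gripper is mounted at the origin on the work surface. World frame = base frame: x ahead of the robot, y to its left, z up, the work surface at z = 0. Lengths are in m, angles in rad, forces in N, time in s.
With the tool pointing down it reaches from about 0.375 to 0.925 m from the base axis. Payload 5.7 kg.
Tool frame: the origin (TCP) lies midway between the tips of the shut fingers; the grasp point (between the pads) lies 19 mm behind it; z points along the fingers, x is the direction in which the jaws open and shut, and the axes are right-handed (so a half turn about z gives the same grasp; the last joint's range is limited). The gripper opens to 88 mm and grips with 3 to 60 N. Pads are 20 mm wide; open, the fingers measure 115 mm over their backs; the gripper's body (75 mm by 178 mm) begins 61 mm behind the grasp point.
Start: joints at [-1.325, 0.359, 1.51, -0, 1.272, -0.115], TCP at [0.212, -0.561, 0.184] pointing down, gripper open.
Joint ranges: [-2.97, 2.97], [-1.01, 2.36], [0.21, 2.38], [-0.96, 4.11], [0.2, 2.71], [-2.98, 2.98]. Speed limits (rad/s): [2.39, 2.39, 3.14, 3.14, 3.14, 3.14].

## Interface

Orientations are given as a unit quaternion [x, y, z, w].
In Python, from bench import move_ptp, servo_line, goto_joints, move_gripper, sleep, inverse_kinematics, capture, PlanningError, close_job, spot_in, silhouettes, current_clock, current_joint_pos, current_qvel, current_joint_torque, current_position, current_orientation, current_force, current_torque, current_finger_gap gives the robot as it stands. Calls block until the motion is done:
- move_ptp(position, orientation): joint-space move of the TCP to a pose.
- servo_line(position, orientation=None, rate=0.15, contact_N=None): straight line of the TCP; orientation=None keeps the orientation; rate is the mean speed in m/s. With contact_N (N) it stops when the force on the tool has changed by that much, and returns True; else False.
- goto_joints(angles): joint-space move.
- move_gripper(opening): finger opening in m; the grip force is fixed at half the most; returns when the fingers have stopped.
- sleep(seconds).
- inverse_kinematics(position, orientation): joint angles nearest the present ones, or None.
- capture(name): name is "scene" or "side" or "wrist"; returns a dict with "image" (400x640x3 uint8, blue, green, red), "range_z" (400x640 float32, m along the optical axis (not along the pixel's ray), 0 where there is no reading), "intrinsics" (3x3 intrinsics, pixels), "R" (3x3) and "t" (3): a world point X has camera coordinates R X + t. Camera axes: x right, y down, z forward; pixel columns grow to the right and rows downward; lengths in m; the calibration is good to about 2 mm. A picture is of the moment at which its call begins.
A pose or a line that the arm cannot do raises PlanningError and nothing moves.
- close_job(): hands the job in, once; it reports no verdict.
Trained networks look in the newest picture that a camera, given by its name, has taken for a name from the list of things; names that differ only in an ending like _2 or _b are one class to them, and where a whole thing is asked for, a point or a joint stands for the part that bears it (a point fixed in the world has none). Each returns a list of dicts, best first, with "conf" (0 to 1); they miss things now and then, are a little off and sometimes report something else, mostly with a low value. They report only what shows in the picture. A call takes as long as a camera call. They do not tell look-alikes from the thing itself.
- spot_in(camera, query): "xy" ([column, row] in pixels, amid what is visible of it).
- silhouettes(camera, query): "region" (400x640 bool, what is visible of it) and "xy" ([column, row] in pixels, amid what is visible of it).
Readings, each from a call of its own:
- current_clock(): time.
- current_joint_pos(): joint angles.
- current_qvel(): joint speeds.
- current_joint_torque(): joint torques, N m.
- current_position(): TCP position.
- current_orientation(): TCP orientation.
- current_force(): force on the tool from outside, world axes, zero at the start.
- current_torque(): the same for the moment, N m.
- current_finger_gap(): finger opening in m.
Only numpy, scipy, OpenCV 4.12 (cv2) and the standard library are available. Lean on these libraries where they do the work, as an engineer would, in place of code of your own. Each camera call takes 0.05 s, during which the arm holds its last target. There are 200 camera calls.

## Working session

There is one attempt and no reset: what is moved stays moved. The work goes in short steps, each a Python script; the robot and the scene stay as the last script left them, time stands still between calls to the robot, and variables do not carry over. Pictures are saved under pics/ and viewed, about 8 in all and at most 12, crops included, and the job is handed in when it is done.

```bash
mkdir -p pics; ls; cat > h.py <<'E'
import numpy as np, cv2
from bench import *
def xyz(c,u,v,z):
    K=np.array(c["intrinsics"]);p=np.linalg.inv(K)@[u,v,1]*z
    return np.array(c["R"]).T@(p-np.array(c["t"]))
def cloud(c,mask=None):
    d=c["range_z"]; m=d>0
    if mask is not None: m&=mask
    v,u=np.nonzero(m); K=np.array(c["intrinsics"])
    p=np.linalg.inv(K)@np.vstack([u,v,np.ones(len(u))])*d[v,u]
    return (np.array(c["R"]).T@(p-np.array(c["t"])[:,None])).T,u,v
def proj(c,X):
    q=np.array(c["intrinsics"])@(np.array(c["R"])@np.array(X)+np.array(c["t"])); return q[:2]/q[2]
E
python3 - <<'E'
from h import *
ims=[]
for n in("scene","side"):
    c=capture(n); im=c["image"].copy(); cv2.imwrite(f"pics/{n}0.png",im)
    print(n,"cam at",-np.array(c["R"]).T@np.array(c["t"]),"K",c["intrinsics"][0][0])
    for q in("press","spring","cap","tang","jar","pusher","die_a","loupe","file","seat","shoulder","rod_end"):
        for r in silhouettes(n,q)[:4]:
            if r["region"].sum()<1: continue
            P,_,_=cloud(c,r["region"])
            print(q,round(r["conf"],2),np.round(r["xy"]),np.round(np.median(P,0),3) if len(P) else None, np.round(np.percentile(P[:,2],98),3) if len(P) else None,r["region"].sum())
print(current_clock(),current_orientation())
E
```

```text
pics
scene cam at [ 1.11445181 -0.38691073  0.81556845] K 419.6755591017441
press 0.58 [343. 243.] [0.654 0.009 0.139] 0.235 6131
spring 0.62 [387. 189.] [0.501 0.281 0.032] 0.068 139
cap 0.84 [235. 301.] [ 0.563 -0.226  0.006] 0.022 301
cap 0.78 [196. 312.] [ 0.536 -0.314  0.006] 0.023 326
cap 0.65 [173. 280.] [ 0.428 -0.322  0.006] 0.022 245
tang 0.78 [389. 189.] [0.499 0.289 0.016] 0.067 371
jar 0.76 [215. 233.] [ 0.409 -0.201  0.068] 0.096 1083
pusher 0.63 [293. 217.] [0.435 0.002 0.024] 0.035 169
die_a 0.7 [254. 349.] [ 0.679 -0.252  0.012] 0.015 200
die_a 0.62 [343. 241.] [0.655 0.009 0.14 ] 0.236 6133
die_a 0.44 [423. 247.] [0.692 0.219 0.012] 0.016 205
file 0.82 [428. 181.] [0.537 0.417 0.011] 0.016 205
file 0.52 [420. 245.] [0.691 0.218 0.012] 0.016 191
shoulder 0.59 [346. 240.] [0.652 0.01  0.136] 0.236 6317
rod_end 0.75 [345. 242.] [0.654 0.009 0.138] 0.236 6182
side cam at [ 0.17321161 -0.73186339  0.99308818] K 405.7179183007876
press 0.85 [345. 202.] [0.601 0.004 0.123] 0.23 3508
press 0.69 [288. 240.] [ 0.424 -0.001  0.022] 0.034 139
spring 0.6 [280. 174.] [0.505 0.282 0.028] 0.065 161
cap 0.72 [360. 290.] [ 0.548 -0.233  0.004] 0.021 210
cap 0.48 [371. 320.] [ 0.524 -0.321  0.005] 0.022 248
tang 0.48 [278. 178.] [0.498 0.273 0.018] 0.065 172
pusher 0.42 [287. 238.] [0.423 0.    0.019] 0.034 144
die_a 0.6 [404. 278.] [ 0.671 -0.257  0.01 ] 0.014 124
file 0.68 [274. 156.] [0.538 0.413 0.008] 0.016 151
seat 0.76 [343. 202.] [0.603 0.004 0.123] 0.233 3613
seat 0.4 [373. 321.] [ 0.525 -0.321  0.004] 0.022 273
shoulder 0.58 [344. 205.] [0.603 0.005 0.119] 0.233 3736
rod_end 0.89 [341. 202.] [0.602 0.005 0.12 ] 0.233 3711
rod_end 0.36 [277. 175.] [0.498 0.282 0.029] 0.065 123
1.3 [ 8.22506072e-01 -5.68756324e-01 -5.00997801e-05 -5.73449204e-05]
```

```bash
python3 - <<'E'
import cv2,numpy as np
a=cv2.imread("pics/scene0.png");b=cv2.imread("pics/side0.png")
A=cv2.resize(a[130:380,140:460],(800,600)[:2] and (768,600)); cv2.imwrite("pics/s1.png",A)
B=cv2.resize(b[130:350,220:460],(654,600)); cv2.imwrite("pics/d1.png",B)
E
```

```text
(no output)
```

View pics/s1.png

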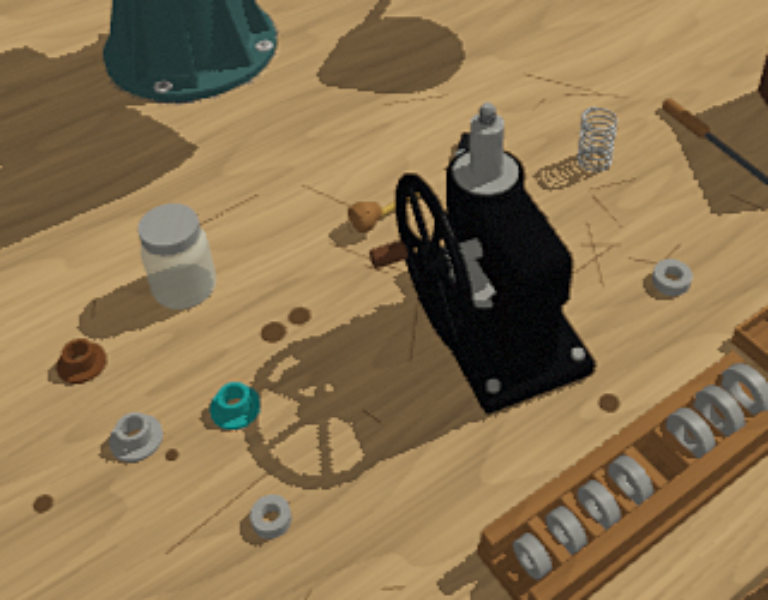

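View pics/d1.png

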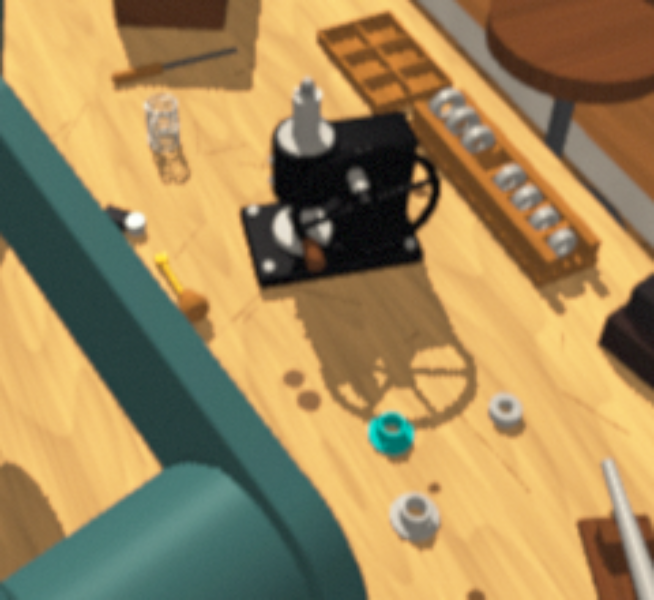

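Scene view: three caps, brown (173,280), turquoise (235,301) and plain steel (196,312). The steel one is mine. The spring is at (389,189) and the rod is on the press head at about (343,185). Loose dies are at (254,349) and (420,246). Next I measure the rod, press yaw, spring and cap precisely.

```bash
cat >> h.py <<'E'
from scipy.optimize import least_squares
def circ(P,r,x0):
    f=lambda p: np.hypot(P[:,0]-p[0],P[:,1]-p[1])-r
    return least_squares(f,x0,loss="soft_l1",f_scale=.001).x
E
python3 - <<'E'
from h import *
for n in("scene","side"):
    c=capture(n); P,u,v=cloud(c)
    hue=c["image"][v,u].astype(int)
    near=np.hypot(P[:,0]-0.6,P[:,1]-0.03)<0.2
    for lo,hi,r in((.188,.234,.015),(.241,.253,.0075)):
        m=near&(P[:,2]>lo)&(P[:,2]<hi)&(hue.min(1)>70); Q=P[m]
        if len(Q)>5: print(n,lo,len(Q),np.round(np.median(Q,0),4),np.round(circ(Q,r,np.median(Q[:,:2],0)),4))
    # press base plate + body footprint
    m=near&(P[:,2]>.006)&(P[:,2]<.175)&(hue.max(1)<60); Q=P[m]
    rect=cv2.minAreaRect(Q[:,:2].astype(np.float32)*1000); print("foot",len(Q),rect)
    m=near&(P[:,2]>.006)&(P[:,2]<.04)&(hue.max(1)<60); print("base",m.sum(),np.round(np.median(P[m,2]),3),cv2.minAreaRect(P[m][:,:2].astype(np.float32)*1000))
    m=near&(P[:,2]>.172)&(P[:,2]<.184)&(hue.max(1)<60); 
    if m.sum()>5: print("top",m.sum(),cv2.minAreaRect(P[m][:,:2].astype(np.float32)*1000))
    for nm,(x,y),lo,hi,r in(("spring",(.5,.283),.008,.075,.0195),("cap",(.533,-.317),.012,.024,.0135)):
        m=(np.hypot(P[:,0]-x,P[:,1]-y)<.045)&(P[:,2]>lo)&(P[:,2]<hi); Q=P[m]
        if len(Q): print(n,nm,len(Q),np.round(np.median(Q,0),4),np.round(circ(Q,r,(x,y)),4),np.round((Q.min(0)+Q.max(0))/2,4),Q[:,2].max())
print(current_clock())
E
```

```text
scene 0.188 222 [0.599  0.0381 0.2117] [0.6078 0.0314]
scene 0.241 12 [0.5939 0.0476 0.2485] [0.6005 0.0461]
foot 4336 ((636.2492065429688, 12.882736206054688), (146.90408325195312, 189.46697998046875), 89.98733520507812)
base 1175 0.02 ((641.2169189453125, 32.762508392333984), (117.19197082519531, 161.05674743652344), 77.29620361328125)
top 778 ((624.93603515625, 15.274391174316406), (115.65437316894531, 161.75047302246094), 76.7301025390625)
scene spring 219 [0.5064 0.2783 0.0448] [0.5039 0.2836] [0.5037 0.2841 0.0401] 0.07204917586613145
scene cap 116 [ 0.5327 -0.3135  0.0201] [ 0.5318 -0.3133] [ 0.5313 -0.3131  0.0183] 0.023746295343670606
side 0.188 134 [0.5776 0.0328 0.2127] [0.5841 0.0437]
side 0.241 16 [0.5799 0.0391 0.2497] [0.5848 0.0435]
foot 2209 ((609.5706787109375, 4.66162109375), (167.92930603027344, 194.37066650390625), 75.8287124633789)
base 730 0.019 ((615.8206176757812, 30.054283142089844), (117.64635467529297, 193.90721130371094), 76.44216918945312)
top 204 ((617.5599975585938, -0.002788543701171875), (104.30934143066406, 152.07855224609375), 80.81500244140625)
side spring 139 [0.4978 0.2715 0.0419] [0.5001 0.279 ] [0.4999 0.2769 0.0375] 0.06690975489134518
side cap 79 [ 0.5275 -0.3191  0.0186] [ 0.5264 -0.3182] [ 0.5268 -0.3177  0.0174] 0.022747758538496872
1.4
```

```bash
cat >> h.py <<'E'
def q(a): return [np.cos(a/2),np.sin(a/2),0,0]
E
python3 - <<'E'
from h import *
c=capture("wrist"); R=np.array(c["R"]); C=-R.T@np.array(c["t"]); p=np.array(current_position())
print("cam",C-p,"axis",R[2],"K",c["intrinsics"]); a=-1.208
Rz=np.array([[np.cos(a),np.sin(a)],[-np.sin(a),np.cos(a)]]); print("off in toolx,left",Rz@(C-p)[:2])
print(inverse_kinematics([.587,.045,.42],q(0.07)),inverse_kinematics([.502,.281,.2],q(.5)))
move_ptp([.53,-.316,.30],q(-.54)); print(current_clock())
E
```

```text
cam [0.06965379 0.02660152 0.2004442 ] axis [-0.25549914 -0.09733331 -0.9618973 ] K [[303.52375912   0.         322.02250612]
 [  0.         303.52375912 200.9230158 ]
 [  0.           0.           1.        ]]
off in toolx,left [-0.00015055  0.07456051]
[-4.07905815e-02  2.26649147e-01  1.13946706e+00 -4.44089210e-16
  1.77547644e+00 -1.10790582e-01] [ 3.90253633e-01  3.09080275e-01  1.54363576e+00 -4.44089210e-16
  1.28887662e+00 -1.09746367e-01]
2.9917
```

```bash
python3 - <<'E'
from h import *
import pickle
def shot(name,px,py,top,rpx,s):
    c=capture("wrist"); pickle.dump(c,open(f"pics/{name}.pkl","wb"))
    u,v=proj(c,[px,py,top]); print(name,u,v)
    u,v=int(u),int(v); a,b=max(0,v-rpx),max(0,u-rpx)
    cr=c["image"][a:v+rpx,b:u+rpx]; return cv2.resize(cr,(390,390),interpolation=cv2.INTER_CUBIC)
def over(px,py,a,z):
    return [px+.075*np.sin(a),py-.075*np.cos(a),z]
I=[shot("cap",.529,-.316,.02,45,0)]
a=.07; move_ptp(over(.587,.045,a,.285),q(a)); I.append(shot("rod",.587,.045,.238,45,0))
a=.5; move_ptp(over(.502,.281,a,.2),q(a)); servo_line(over(.502,.281,a,.07),rate=.2); I.append(shot("spring",.502,.281,.03,45,0))
cv2.imwrite("pics/w1.png",np.hstack(I[1:])); cv2.imwrite("pics/w0.png",I[0])
print(current_clock())
E
```

```text
cap 321.83513228828747 162.97753424481584
rod 322.1978535199677 112.68298513160477
spring 320.9226054513454 113.436516860439
6.1
```

View pics/w1.png

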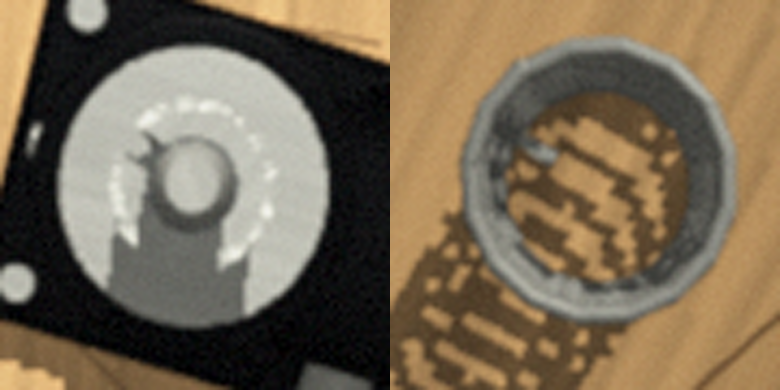

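View pics/w0.png

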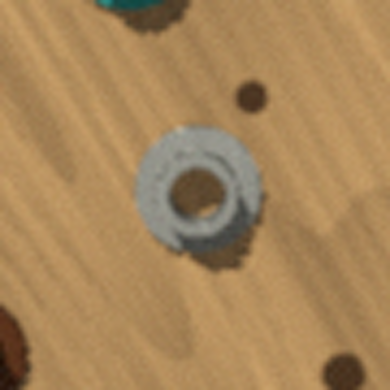

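Rod picture: the keyway notch is at crop (145,150), up and left of the rod axis at about (193,183). Spring picture: the tang tip is at about (153,155) in the right-hand crop, with the axis at about (210,185). The cap picture shows the plain steel cap at (198,192), with the turquoise one at the top edge and the brown one at lower left. Next I turn these pixels into positions.

```bash
python3 - <<'E'
from h import *
import pickle
def ray(c,u,v,z):
    R=np.array(c["R"]);C=-R.T@np.array(c["t"]);d=R.T@np.linalg.inv(np.array(c["intrinsics"]))@[u,v,1]
    return (C+d*(z-C[2])/d[2])[:2]
def P(c,u0,v0,X,Y,z): return ray(c,u0-45+(X+.5)*90/390-.5,v0-45+(Y+.5)*90/390-.5,z)
r=pickle.load(open("pics/rod.pkl","rb"));s=pickle.load(open("pics/spring.pkl","rb"));k=pickle.load(open("pics/cap.pkl","rb"))
# mask-based: seat disc bright pixels in rod picture, circle fit by depth class
Q,u,v=cloud(r); 
for lo,hi in((.176,.184),(.234,.242),(.252,.262)):
    m=(np.hypot(Q[:,0]-.587,Q[:,1]-.045)<.035)&(Q[:,2]>lo)&(Q[:,2]<hi)&(r["image"][v,u].min(1)>60)
    print("rod z",lo,m.sum(),np.round(np.median(Q[m,2]),4),cv2.minEnclosingCircle(Q[m][:,:2].astype(np.float32)*1000),Q[m].mean(0))
print("seat",P(r,322,112,193,186,.18),"shoulder",P(r,322,112,192,183,.238),"top",P(r,322,112,192,180,.258))
ax=P(r,322,112,192,183,.238); n=P(r,322,112,145,150,.238); print("notch r",np.hypot(*(n-ax)),"ang",np.arctan2(*(n-ax)[::-1]))
Q,u,v=cloud(s); m=(np.hypot(Q[:,0]-.502,Q[:,1]-.281)<.04)&(Q[:,2]>.06)
print("spring top",m.sum(),np.median(Q[m,2]),cv2.minEnclosingCircle(Q[m][:,:2].astype(np.float32)*1000))
top=P(s,320,113,210,178,.07); bot=P(s,320,113,210,192,0.0); print("spr",top,bot)
t=P(s,320,113,158,158,.0015); print("tang r",np.hypot(*(t-top)),"ang",np.arctan2(*(t-top)[::-1]))
Q,u,v=cloud(k)
for lo,hi in((.003,.03),(.017,.03)):
    m=(np.hypot(Q[:,0]-.529,Q[:,1]+.316)<.035)&(Q[:,2]>lo)&(Q[:,2]<hi); print("cap",lo,m.sum(),np.median(Q[m,2]),cv2.minEnclosingCircle(Q[m][:,:2].astype(np.float32)*1000))
print("cap hub",P(k,321,162,198,190,.022))
c=r["image"]; cv2.imwrite("pics/w2.png",cv2.resize(c[85:133,290:354],(800,600),interpolation=cv2.INTER_CUBIC))
E
```

```text
rod z 0.176 2061 0.1793 ((585.946044921875, 47.435272216796875), 30.779571533203125) [0.58549372 0.04782634 0.17926338]
rod z 0.234 806 0.2374 ((586.0054931640625, 47.81953430175781), 15.718984603881836) [0.5869894  0.04732101 0.23743518]
rod z 0.252 339 0.2558 ((586.140380859375, 47.55928039550781), 7.714845657348633) [0.58614197 0.0476029  0.25556421]
seat [0.58584455 0.04807589] shoulder [0.58581067 0.04779958] top [0.58585832 0.04796365]
notch r 0.010122965904742267 ang 2.6180912729694867
spring top 956 0.06702229409400542 ((502.4540710449219, 283.8796691894531), 20.89540672302246)
spr [0.50192081 0.28415893] [0.50294944 0.28300902]
tang r 0.010968130891861985 ang -3.102266017198693
cap 0.003 527 0.004910784152167956 ((529.9861450195312, -313.9234313964844), 23.923301696777344)
cap 0.017 150 0.021208541321405483 ((529.959228515625, -313.84149169921875), 15.015043258666992)
cap hub [ 0.53050151 -0.31189161]
```

View pics/w2.png

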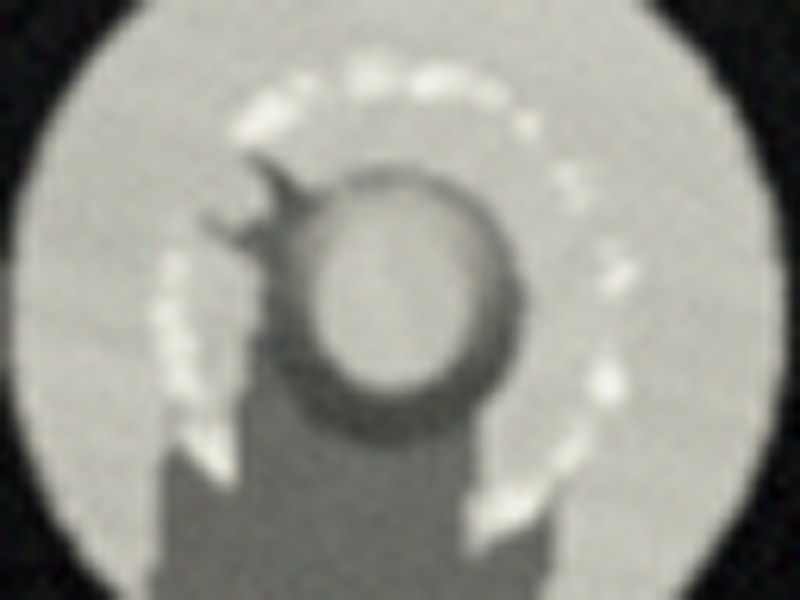

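Measured values: rod axis (0.586, 0.0476), keyway at world angle 2.61 (0.3 rad from the press front, plausible), spring axis (0.502, 0.284), tang at 3.18 with its tip at 11 mm (10 expected). Next I grasp the spring, pre-align it and lower it onto the rod.

```bash
python3 - <<'E'
from h import *
import pickle
S=[.5023,.2839]; a=.5
p=current_position(); servo_line([p[0],p[1],.16],rate=.3); move_ptp([*S,.16],q(a))
servo_line([*S,.039],rate=.15); move_gripper(.03); print("gap",current_finger_gap(),current_clock())
servo_line([*S,.10],rate=.15); servo_line([*S,.36],rate=.3); print("gap",current_finger_gap(),"F",np.round(current_force(),2))
a2=.5-.57+.30   # start short of the keyway
move_ptp([.586,.0476,.36],q(a2)); print(current_position(),np.round(current_force(),2),current_clock())
hit=servo_line([.586,.0476,.310],rate=.06,contact_N=2); print("to thread end",hit,current_position()[2])
hit=servo_line([.586,.0476,.270],rate=.03,contact_N=2); print(hit,current_position(),np.round(current_force(),2),current_clock())
for n in("scene","side","wrist"): pickle.dump(capture(n),open(f"pics/on_{n}.pkl","wb"))
E
```

```text
gap 0.030215589856897523 8.9167
gap 0.029943245620136266 F [ 0.58 -0.77 -0.49]
[0.58555064 0.04861122 0.35945764] [-0.01  0.74  0.08] 11.475
to thread end False 0.3104321980507821
False [0.58616983 0.04760567 0.27024967] [ 0.43 -0.02 -0.4 ] 13.9417
```

```bash
python3 - <<'E'
from h import *
import pickle
w=pickle.load(open("pics/on_wrist.pkl","rb"))["image"]; s=pickle.load(open("pics/on_scene.pkl","rb"))["image"]
A=cv2.resize(w[:,120:520],(400,400)); B=cv2.resize(s[150:270,310:430],(400,400),interpolation=cv2.INTER_CUBIC)
cv2.imwrite("pics/on.png",np.hstack([A,B]))
E
```

```text
(no output)
```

View pics/on.png

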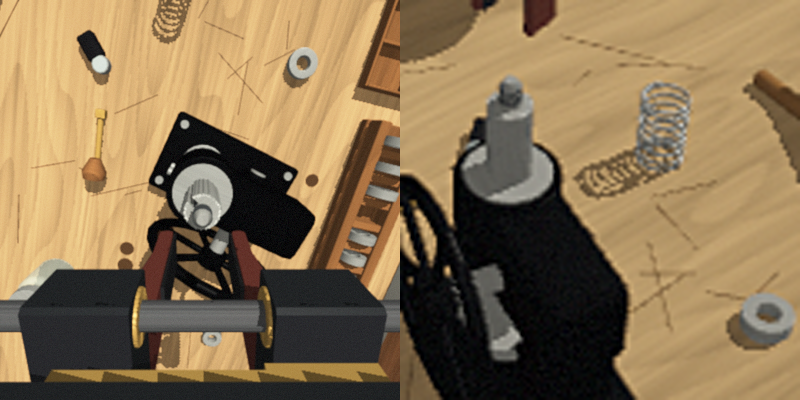

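The gap of 30 mm equals the commanded opening, and the spring is still standing on the counter (scene about (389,187)), so the grasp missed. I need to find out why: whether the spring moved, or the fingers stopped short.

```bash
python3 - <<'E'
from h import *
import pickle
w=pickle.load(open("pics/on_wrist.pkl","rb"));s0=pickle.load(open("pics/spring.pkl","rb"))
p=np.array(current_position()); print("now",p,current_orientation(),"TCP px",proj(w,p),"rodend px",proj(w,[.586,.0476,.258]))
for nm,c in(("scene",pickle.load(open("pics/on_scene.pkl","rb"))),("wrist",w)):
    Q,u,v=cloud(c); m=(np.hypot(Q[:,0]-.502,Q[:,1]-.281)<.06)&(Q[:,2]>.008)&(Q[:,2]<.08)
    print(nm,m.sum(),cv2.minEnclosingCircle(Q[m][:,:2].astype(np.float32)*1000),(Q[m].min(0)+Q[m].max(0))/2)
Q,u,v=cloud(w); T=np.hypot(Q[:,0]-p[0],Q[:,1]-p[1])<.09
# finger points in tool frame
a=.23; ex=np.array([np.cos(a),np.sin(a)]); ey=np.array([-np.sin(a),np.cos(a)])
d=Q[:,:2]-p[:2]; X=d@ex;Y=d@ey;Z=Q[:,2]-p[2]
m=(abs(Y)<.02)&(abs(X)<.07)&(Z>-.01)&(Z<.06)
for lo in np.arange(-.01,.06,.01):
    k=m&(Z>=lo)&(Z<lo+.01); 
    if k.sum(): print("Z",round(lo,3),k.sum(),"X",np.round(np.sort(np.unique(np.round(X[k],3)))[[0,-1]],3),"inner",X[k&(X>0)].min() if (k&(X>0)).any() else None,X[k&(X<0)].max() if (k&(X<0)).any() else None,"Y",Y[k].min(),Y[k].max())
E
```

```text
now [0.58610108 0.04760537 0.27016   ] [9.93393939e-01 1.14753922e-01 1.37174077e-04 1.99879317e-05] TCP px [322.40968532 225.44714272] rodend px [322.24391529 219.64841876]
scene 217 ((503.0467529296875, 283.079345703125), 23.297969818115234) [0.50409307 0.28341584 0.03988624]Traceback (most recent call last):
  File "<stdin>", line 7, in <module>
    return umr_minimum(a, axis, None, out, keepdims, initial, where)
ValueError: zero-size array to reduction operation minimum which has no identity
```

```bash
python3 - <<'E'
from h import *
import pickle
S=[.5023,.2839]; a=.5
servo_line([.586,.0476,.36],rate=.3); move_gripper(.088); move_ptp([*S,.16],q(a))
servo_line([*S,.039],rate=.15); print(current_position(),current_finger_gap(),current_clock())
w=capture("wrist");s=capture("scene");pickle.dump(w,open("pics/g_wrist.pkl","wb"))
A=w["image"][150:350,220:420];B=s["image"][130:230,340:440]
cv2.imwrite("pics/g.png",np.hstack([cv2.resize(x,(400,400),interpolation=cv2.INTER_CUBIC) for x in(A,B)]))
E
```

```text
[0.50328301 0.28405223 0.03984242] 0.08760532799303693 17.7167
```

View pics/g.png

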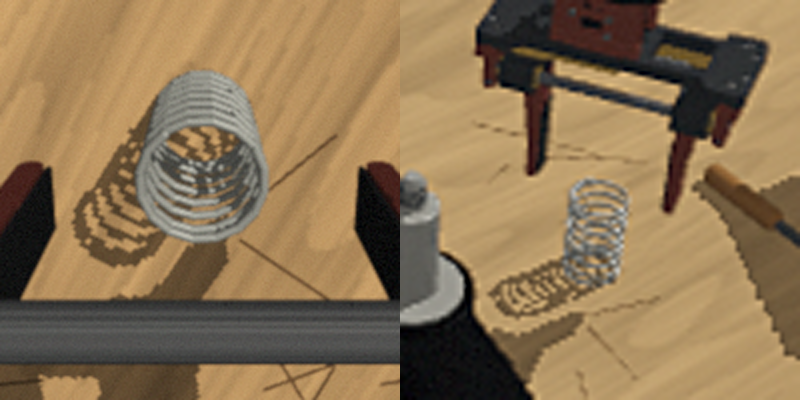

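The fingertips look higher than the reported TCP, both in the scene view (about row 177, expected about 189) and in the wrist view. I'll measure the finger height from depth.

```bash
python3 - <<'E'
from h import *
import pickle
w=capture("wrist"); s=capture("scene"); p=np.array(current_position()); a=.5
ex=np.array([np.cos(a),np.sin(a)]); ey=np.array([-ex[1],ex[0]])
print("TCP px wrist",proj(w,p),"scene",proj(s,p))
for nm,c in(("wrist",w),("scene",s)):
    Q,u,v=cloud(c); d=Q[:,:2]-p[:2]; X=d@ex;Y=d@ey;Z=Q[:,2]
    for sg in(1,-1):
        m=(X*sg>.035)&(X*sg<.075)&(abs(Y)<.03)&(Z>.015)&(Z<.15)
        if m.any():
            zs=np.percentile(Z[m],[0,2,5,50,100]); b=m&(Z<zs[1]+.008)
            print(nm,sg,m.sum(),"Z",np.round(zs,3),"tip X",np.round([X[b].min(),X[b].max()],3),"Y",np.round([Y[b].min(),Y[b].max()],3),"px",np.round([u[b].mean(),v[b].mean()]))
E
```

```text
TCP px wrist [321.9907517 225.3408763] scene [388.57750446 186.04403977]
wrist 1 3304 Z [0.078 0.081 0.085 0.121 0.15 ] tip X [0.044 0.053] Y [-0.01   0.012] px [404. 244.]
wrist -1 3310 Z [0.077 0.081 0.085 0.122 0.15 ] tip X [-0.052 -0.043] Y [-0.01   0.012] px [241. 244.]
scene 1 95 Z [0.078 0.081 0.083 0.116 0.147] tip X [0.045 0.054] Y [-0.013  0.009] px [407. 180.]
scene -1 122 Z [0.079 0.081 0.083 0.119 0.148] tip X [-0.052 -0.042] Y [-0.013  0.007] px [373. 171.]
```

```bash
python3 - <<'E'
from h import *
import pickle
def tips(c,p,a,zlo):
    ex=np.array([np.cos(a),np.sin(a)]); ey=np.array([-ex[1],ex[0]])
    Q,u,v=cloud(c); d=Q[:,:2]-p[:2]; X=d@ex;Y=d@ey;Z=Q[:,2]
    for sg in(1,-1):
        m=(X*sg>.012)&(X*sg<.075)&(abs(Y)<.03)&(Z>zlo)&(Z<p[2]+.1)
        if m.any():
            zs=np.percentile(Z[m],[0,2,50]); b=m&(Z<zs[1]+.008); print(sg,m.sum(),"tip above TCP",np.round(zs-p[2],3),"X",np.round([X[b].min(),X[b].max()],3),"Y",np.round(Y[b].mean(),3))
print("gap 30"); 
for n in("wrist","scene"): tips(pickle.load(open(f"pics/on_{n}.pkl","rb")),np.array([.5861,.0476,.2702]),.23,.262)
p=list(current_position()); p[2]=.17; servo_line(p,rate=.3)
for g in(.06,.0):
    move_gripper(g); p=np.array(current_position()); print("gap",g,current_finger_gap(),current_clock())
    for n in("wrist","scene"): tips(capture(n),p,.5,.10)
E
```

```text
gap 30
1 1662 tip above TCP [0.038 0.041 0.076] X [0.015 0.024] Y 0.008
-1 1654 tip above TCP [0.037 0.041 0.076] X [-0.024 -0.015] Y 0.008
1 254 tip above TCP [0.037 0.04  0.07 ] X [0.017 0.026] Y -0.003
-1 273 tip above TCP [0.037 0.039 0.072] X [-0.023 -0.013] Y -0.004
gap 0.06 0.05976690807014811 19.125
1 2332 tip above TCP [0.038 0.04  0.077] X [0.03  0.039] Y 0.006
-1 2340 tip above TCP [0.038 0.041 0.077] X [-0.039 -0.03 ] Y 0.006
1 114 tip above TCP [0.039 0.041 0.073] X [0.031 0.04 ] Y -0.007
-1 137 tip above TCP [0.037 0.039 0.075] X [-0.036 -0.029] Y -0.005
gap 0.0 0.0007281923887257479 20.2167
1 18 tip above TCP [0.076 0.076 0.089] X [0.012 0.012] Y -0.006
```

The fingertips sit a constant 38 mm behind the reported TCP at every opening, in both cameras. The tool offset is therefore wrong compared with the description, and I'll correct for it: gripping the spring at 58 mm means commanding TCP z = 0.001. I'll lower with contact guarding.

```bash
python3 - <<'E'
from h import *
import pickle
S=[.5023,.2839]; a=.5
move_gripper(.088)
servo_line([*S,.06],rate=.3); print("hit",servo_line([*S,.001],rate=.12,contact_N=4),current_position())
move_gripper(.03); print("gap",current_finger_gap(),current_clock())
f0=np.array(current_force()); servo_line([*S,.03],rate=.1)
print("gap",current_finger_gap(),"dF",np.round(np.array(current_force())-f0,2))
servo_line([*S,.31],rate=.3)
a2=.5-.57+.30
move_ptp([.586,.0476,.31],q(a2)); sleep(.3); print(current_position(),current_finger_gap(),np.round(current_force(),2),current_clock())
w=capture("wrist");s=capture("scene");pickle.dump((w,s),open("pics/hold.pkl","wb"))
A=w["image"][130:330,220:420];B=s["image"][90:210,290:410]
cv2.imwrite("pics/hold.png",np.hstack([cv2.resize(x,(400,400),interpolation=cv2.INTER_CUBIC) for x in(A,B)]))
E
```

```text
hit False [0.50331583 0.28434297 0.00208931]
gap 0.041608541797209096 23.625
gap 0.04178462924326709 dF [-0.93  1.39 -0.9 ]
[0.58583649 0.04875594 0.31013175] 0.04206285820061142 [0.35 0.21 0.34] 26.4333
```

View pics/hold.png

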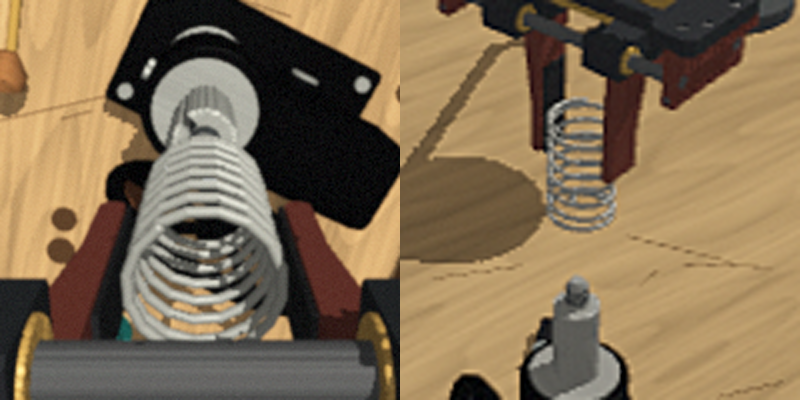

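The spring is held upright at the pads with a 42 mm gap. In the wrist view it is directly in line with the rod. I'll lower with light contact guards.

```bash
python3 - <<'E'
from h import *
import pickle
w,s=pickle.load(open("pics/hold.pkl","rb"))
print("scene res: spring",np.array([345.5,154.5])-proj(s,[.586,.0476,.310]),"rod",np.array([342.8,174.9])-proj(s,[.586,.0476,.258]))
Q,u,v=cloud(w); m=(np.hypot(Q[:,0]-.586,Q[:,1]-.0476)<.03)&(Q[:,2]>.374)&(Q[:,2]<.385)
print("spring top",m.sum(),cv2.minEnclosingCircle(Q[m][:,:2].astype(np.float32)*1000))
F=lambda:np.round(np.mean([current_force() for _ in range(8)],0),2)
X=[.586,.0476]
print(F(),"hit",servo_line([*X,.262],rate=.08,contact_N=2.5),current_position()[2])
sleep(.2);print(F(),"hit",servo_line([*X,.245],rate=.04,contact_N=2.),current_position()[2])
sleep(.2);f0=F();print(f0,"hit",servo_line([*X,.232],rate=.02,contact_N=2.5),current_position(),F(),current_clock())
E
```

```text
scene res: spring [2.33904689 1.69820162] rod [0.22696967 2.07399605]
spring top 1655 ((583.7744140625, 56.784278869628906), 27.37891960144043)
[ 0.01  0.   -0.24] hit False 0.26228198771023464
[ 0.35 -0.12 -0.95] hit False 0.2447361925004017
[-0.16 -0.55 -0.68] hit True [0.58614343 0.04757185 0.23393169] [ 0.56 -0.19  2.16] 28.8
```

The tang caught on the shoulder at z≈0.234 with about 3 N. Now I twist towards the keyway and watch for the force to drop.

```bash
python3 - <<'E'
from h import *
F=lambda:np.round(np.mean([current_force() for _ in range(6)],0),2)
X=[.586,.0476]; a=.23; low=0
while a>-.45:
    a-=.04; servo_line([*X,.2345],q(a),rate=.1); f=F(); print(round(a,2),f,np.round(current_torque()[2],3),round(current_clock(),2))
    if f[2]>8: print("too high"); break
    low=low+1 if f[2]<.5 else 0
    if low==2: print("dropped"); break
E
```

```text
0.19 [-0.56 -1.74  2.2 ] 0.06 29.05
0.15 [-0.11 -1.95  2.07] 0.093 29.3
0.11 [ 0.16 -1.33  2.02] 0.014 29.55
0.07 [ 0.37  0.01 -0.59] 0.015 29.8
0.03 [-0.1  -0.38 -0.95] 0.021 30.05
dropped
```

```bash
python3 - <<'E'
from h import *
F=lambda:np.round(np.mean([current_force() for _ in range(6)],0),2)
X=[.586,.0476]
for z in(.225,.212,.198,.187,.181,.178):
    h=servo_line([*X,z],rate=.025,contact_N=2.5); f=F(); print(z,h,current_position()[2],f,np.round(current_torque(),3),round(current_clock(),2))
    if h: break
E
```

```text
0.225 False 0.22478396999149441 [ 0.26 -0.02 -0.29] [-0.032 -0.095  0.005] 30.58
0.212 False 0.21194719740407847 [ 0.59 -0.08 -0.26] [-0.018 -0.016  0.052] 31.25
0.198 False 0.19796921771071532 [-0.25  0.28 -1.07] [-0.07  -0.084 -0.024] 31.96
0.187 False 0.18685511813327993 [-0.84 -0.38  0.2 ] [-0.019 -0.13  -0.001] 32.55
0.181 False 0.1808982732725017 [-0.32 -0.61 -0.37] [-0.029  0.009  0.013] 32.94
0.178 False 0.17813146784775533 [ 0.21 -0.17  2.16] [-0.019 -0.13  -0.018] 33.21
```

The spring is seated: the tip reached its home height with about 2 N of spring push. I'll ease off, release, check, then fetch the steel cap.

```bash
python3 - <<'E'
from h import *
import pickle
X=[.586,.0476]
servo_line([*X,.1795],rate=.03); sleep(.2); move_gripper(.075); sleep(.2)
servo_line([*X,.33],rate=.15); print(current_clock())
for n in("scene","side"):
    c=capture(n);Q,u,v=cloud(c);m=(np.hypot(Q[:,0]-.586,Q[:,1]-.0476)<.03)&(Q[:,2]>.2)&(Q[:,2]<.28)
    print(n,m.sum(),np.round(np.percentile(Q[m,2],[50,90,99]),3))
    if n=="side": B=c["image"][165:235,295:365]
C=[.530,-.314]; a=-.54
move_ptp([*C,.13],q(a)); 
try: h=servo_line([*C,-.010],rate=.2,contact_N=5); print(h,current_position(),current_finger_gap(),current_clock())
except PlanningError as e: print(e)
w=capture("wrist"); A=w["image"][150:350,220:420]
Q,u,v=cloud(w); m=(np.hypot(Q[:,0]-.53,Q[:,1]+.314)<.022)&(Q[:,2]>.017)&(Q[:,2]<.026); print(m.sum(),cv2.minEnclosingCircle(Q[m][:,:2].astype(np.float32)*1000),np.median(Q[m,2]))
try: print(inverse_kinematics([*C,-.030],q(a)))
except PlanningError as e: print(e)
cv2.imwrite("pics/c.png",np.hstack([cv2.resize(x,(400,400),interpolation=cv2.INTER_CUBIC) for x in(A,B)]))
E
```

```text
35.7
scene 445 [0.235 0.248 0.257]
side 246 [0.232 0.247 0.256]
False [ 0.53108722 -0.31432968 -0.00898353] 0.07539243283300034 38.1917
1086 ((529.170654296875, -313.8000183105469), 15.395377159118652) 0.021227808232011904
[-6.46930888e-01  6.29821614e-01  1.66035606e+00 -4.44089210e-16
  8.51414976e-01 -1.06930888e-01]
```

View pics/c.png

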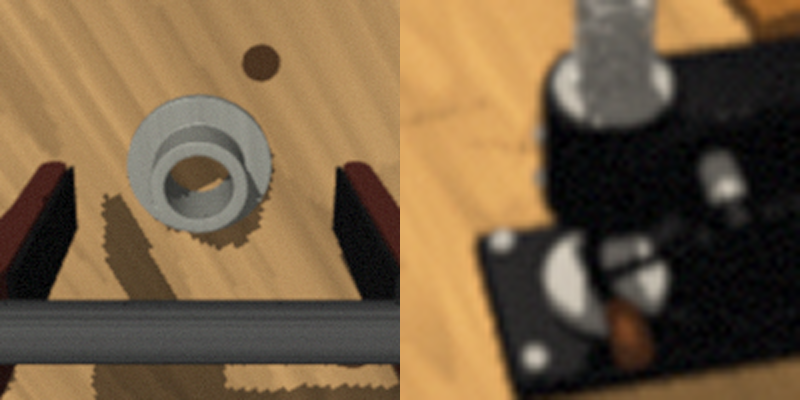

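The spring stands down on the seat (right crop), and the plain steel cap is between the fingers. Grip it and carry it over.

```bash
python3 - <<'E'
from h import *
import pickle
F=lambda:np.round(np.mean([current_force() for _ in range(6)],0),2)
C=[.5297,-.314]; X=[.586,.0476]
print("hit",servo_line([*C,-.029],rate=.05,contact_N=4),current_position())
move_gripper(.02); print("gap",current_finger_gap(),current_clock())
servo_line([*C,.05],rate=.15); servo_line([*C,.30],rate=.35)
move_ptp([*X,.30],q(0.03)); sleep(.2); print("gap",current_finger_gap(),current_position(),current_clock())
w=capture("wrist");s=capture("scene")
servo_line([*X,.240],rate=.1,contact_N=3); sleep(.2); f0=F()
print(f0,"hit",servo_line([*X,.213],rate=.02,contact_N=2),current_position(),F(),current_clock())
s=capture("scene");d=capture("side"); cv2.imwrite("pics/f.png",np.hstack([cv2.resize(x,(400,400),interpolation=cv2.INTER_CUBIC) for x in(s["image"][130:210,300:380],d["image"][130:230,285:385])]))
E
```

```text
hit False [ 0.52941957 -0.31382467 -0.02938376]
gap 0.029567353322193023 39.55
gap 0.0296869798010194 [0.58619078 0.04639158 0.29992609] 42.6583
[ 0.01 -0.47 -0.29] hit True [0.585853   0.04757103 0.21597703] [0.72 0.31 2.58] 44.7833
```

View pics/f.png

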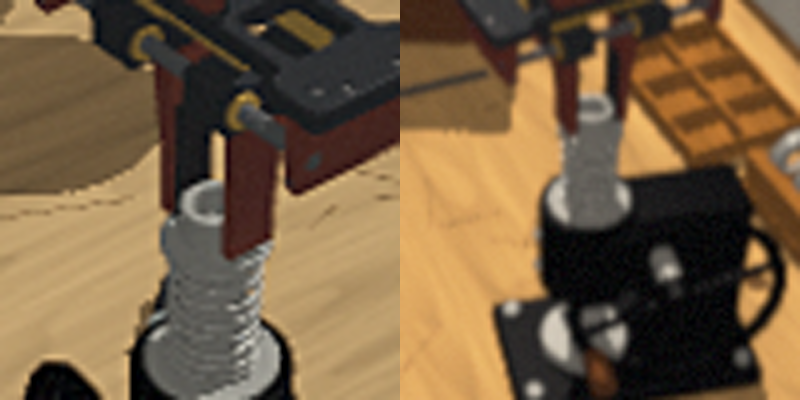

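The cap met the spring at underside z ≈ 0.245 (0.249 expected, less the slight compression). Ease up, release, retract, verify.

```bash
python3 - <<'E'
from h import *
X=[.586,.0476]
servo_line([*X,.2185],rate=.02); sleep(.1); move_gripper(.06); sleep(.2)
servo_line([*X,.34],rate=.12); print(current_clock())
a=.07; move_ptp([X[0]+.075*np.sin(a),X[1]-.075*np.cos(a),.34],q(a)); sleep(.2)
w=capture("wrist"); Q,u,v=cloud(w)
for lo,hi in((.243,.262),(.264,.28)):
    m=(np.hypot(Q[:,0]-.586,Q[:,1]-.0476)<.035)&(Q[:,2]>lo)&(Q[:,2]<hi); print(lo,m.sum(),np.round(np.percentile(Q[m,2],[5,50,95]),4),cv2.minEnclosingCircle(Q[m][:,:2].astype(np.float32)*1000))
m=(np.hypot(Q[:,0]-.586,Q[:,1]-.0476)<.027)&(Q[:,2]>.264)&(Q[:,2]<.28)
A=np.c_[Q[m][:,:2],np.ones(m.sum())]; print("hub plane slope",np.linalg.lstsq(A,Q[m,2],rcond=None)[0][:2])
u0,v0=map(int,proj(w,[.586,.0476,.26])); s=capture("scene")
cv2.imwrite("pics/z.png",np.hstack([cv2.resize(x,(400,400),interpolation=cv2.INTER_CUBIC) for x in(w["image"][v0-45:v0+45,u0-45:u0+45],s["image"][140:220,300:380])]))
print(current_clock())
E
```

```text
47.3083
0.243 1526 [0.2517 0.2532 0.2572] ((586.0670166015625, 47.922855377197266), 23.99349021911621)
0.264 518 [0.2686 0.27   0.2712] ((585.9304809570312, 47.79811477661133), 14.98985481262207)
hub plane slope [-0.00631747  0.00624269]
48.0083
```

View pics/z.png

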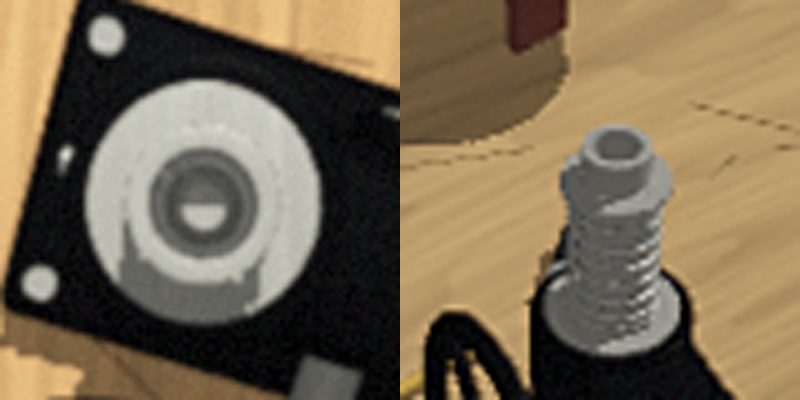

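The cap is centred on the rod axis to within 0.5 mm and level. Its hub top is at 0.270, so the underside is about 68–69 mm above the seat, with the thread in its bore and the spring standing under it. Hand in.

```bash
python3 -c "
from bench import *
close_job()"
```

```text
the job is handed in; nothing more can be done
```

The spring is home on the press head with the flanged cap on top of it, both released. I handed the job in at about 48 s; it reports no verdict.

**What I did:**
- **Spring:** I threaded it onto the rod until the tang caught on the shoulder at about 3 N. At that pressure I twisted it about 0.16 rad, until the force vanished as the tang dropped into the keyway. I then eased it down to the seat, where it met about 2 N at home height.
- **Cap:** I set the plain steel cap hub up on the spring, with about 3 N of contact, and let go. I left the brown and turquoise look-alikes alone.

**Last checks:**
- **Cap position:** the wrist camera puts it within about 0.5 mm of the rod's axis and level to about 0.01 rad. The hub top is at 0.270 m, so the underside is about 68–69 mm above the seat.
- **Spring:** it stands on the seat in the scene view. I did not measure its tilt separately.
- **Bystanders:** I did not re-measure their positions after the job. No contact guard fired except at the shoulder and the cap landing.

**What failed or disagreed:**
- **Missed first grasp:** the fingertips sit about 38 mm further back than the reported TCP, contrary to the description. The first grasp closed above the spring without disturbing it. Both cameras showed the same offset by depth, and I corrected for it.
- **Scene and side cameras:** they disagreed with each other by about 5 mm, so I relied on the wrist camera.
- **Keyway angle:** the drop-in came roughly 0.1 rad before the angle I had estimated from the pictures.

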